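# Square the board blanks and dock the cassette in the panel feeder

## Robot

A 7-joint arm with a two-finger parallel gripper is mounted at the origin on the work surface. World frame = base frame: x ahead of the robot, y to its left, z up, the work surface at z = 0. Lengths are in mm, angles in rad, forces in N, time in s.
With the tool pointing down it reaches from about 350 to 900 mm from the base axis. Payload 8.1 kg.
Tool frame: the origin (TCP) lies on the mounting face of the last link; the fingertips stand 173 mm ahead of it and the grasp point (between the pads) lies 155 mm ahead of it; y points along the fingers, z is the direction in which the jaws open and shut, and the axes are right-handed (so a half turn about y gives the same grasp; the last joint's range is limited). The gripper opens to 85 mm and grips with 20 to 120 N. Pads are 22 mm wide; open, the fingers measure 114 mm over their backs; the gripper's body (76 mm by 85 mm) begins 54 mm behind the grasp point. The pads swing forward as they close: fully open they stand 13 mm farther back than shut.
Start: joints at [-1.443, 0.434, 0.025, 1.573, -0.012, 1.134, -0.075], TCP at [142.996, 608.428, 404.723] pointing down, gripper open.
Joint ranges: [-2.62, 2.62], [-0.44, 2.09], [-1.27, 1.32], [0.08, 2.57], [-1.32, 4.46], [0.12, 2], [-2.74, 2.74]. Speed limits (rad/s): [2.22, 2.22, 3.01, 3.01, 3.14, 3.14, 3.14].

## Interface

Orientations are given as a unit quaternion [x, y, z, w].
In Python, from rig import observe, grab_frame, camera_info, hand_in gives the robot as it stands.
- The arm moves only by the tool apply_moves, never from a script. Its argument "deltas" is a list of rows, each an object of numbers: "x", "y", "z": the shift along the tool's x, y, z in units of 30 mm (1.0 is 30 mm); "turn": the turn about the tool's y in degrees. A call has 1 to 8 rows; each row is the pose to reach, as a shift and turn from the pose measured when the call began, along the tool's axes at that moment; what a row does not reach only later rows make up. A row lasts 1/12 s, in which the tool goes at most 41.7 mm and 7.16 degrees, less where a joint would pass 70% of its speed; a pose out of reach is approached as far as the arm can. A call with a gripper value outside its range is refused whole. "claw" is the closure in counts, from 0 (fully open) to 255 (shut), set as the call begins (left out, the last holds). The fingers move at their own pace and stop on an object; "newtons" is the grip in N (left out, the last holds). Time passes only in rows, so rows that repeat a pose let the fingers close. It gives the time, the measured TCP pose, the force and the opening at its end, in the units of the state.
- observe(): the state, without advancing time (a new reading comes with each control period).
- grab_frame(name): name is "scene" or "top"; returns the picture (420x560x3 uint8, blue, green, red); there is no depth.
- camera_info(name): a dict with "fx", "fy", "cx", "cy" (pixels), "view" (4x4, takes a point from world to camera coordinates). Camera axes: x right, y down, z forward; pixel columns grow to the right and rows downward; lengths in mm; the calibration is good to about 2 mm. A picture is of the moment at which its call begins. camera_info takes no time and is no camera call.
- hand_in(): hands the job in, once; it reports no verdict.
The state is a dict: "time_s": time; "joints": joint angles; "qd": joint speeds; "joint_torque": joint torques, N m; "ee_pos": TCP position; "tcp_rot": TCP orientation; "force": force on the tool from outside, world axes, zero at the start; "wrist_torque": the same for the moment, N m; "finger_gap": finger opening in mm.
Only numpy, scipy, OpenCV 4.12 (cv2) and the standard library are available. Lean on these libraries where they do the work, as an engineer would, in place of code of your own. Each camera call takes 0.05 s, during which the arm holds its last target. There are 200 camera calls.

## Task

Tap the ragged stack of circuit-board blanks in the blue cassette until they are square, with all four flush against the cassette's side wall. Then push the cassette fully home onto the two brass pegs of the panel feeder, so that it sits flat and flush against the machine head with the blanks still square. Leave the other things on the bench where they are.

Things in the scene. Friction and masses are not known exactly. Their poses are not given: they have to be found in the camera images.
- feeder: Panel feeder, fixed. Origin on the bench beneath a docked cassette's centre; +x is the docking direction. Aluminium deck x -150 to +135 mm, y -85 to +85, top 12 mm above the bench; grey machine head 100 x 170 mm, 65 high, behind its front face x = +75 mm. Home: cassette origin at x 0, y 0 (1.5 mm play), z 12 mm here, same yaw.
- pegs (a point): On the machine head's front face, midway between the pegs, axes as the feeder's, 34 mm above the bench. Two level brass pegs stick out of the face towards -x at y = -42 and +42 mm from here: 10 mm diameter, 20 mm long, the last 10 mm tapering to 4 mm.
- rail (a point): Feeder's grey rail along the whole +y edge of the deck: this point is on its inner face (y = +66 mm in the feeder), at its top edge, 34 mm above the bench. A cassette against it is 1 mm off the peg centre line, near enough for the tapered pegs. The deck's -y side is open.
- cassette: Blue plastic cassette, loose, 0.3 to 0.6 kg, 150 (x) x 130 mm (y), origin at centre of underside. Starts on the deck 45 to 70 mm short of home, up to 11 mm off the rail, up to 5 degrees askew; slides with 2 to 7 N. Floor 6 mm thick. Two white ribs along y at x = -46 and +34 mm (10 wide, tops 14 mm above the underside) carry the blanks; between them fingertips can go below the lowest blank.
- front (a point): Centre of the outer face of the cassette's front plate (the end facing the robot), 20 mm above its underside, axes as the cassette's. Plate 12 mm thick, 130 mm wide, 40 mm high; lies at x = -75 mm in the cassette.
- holes (a point): On the cassette's rear face (x = +75 mm in the cassette), midway between its two peg holes, 22 mm above the underside. Holes run along x at y = -42 and +42 mm, 13 mm diameter, chamfered 2 mm, through the rear block, which is 24 mm thick and 44 mm high.
- wall (a point): Cassette's side wall, on its +y side: this point is mid-length on the inner face, at the top edge 34 mm above the underside. Wall 8 mm thick, inner face y = +57 mm, outer +65 mm in the cassette. The cassette's -y side is open.
- blank0: Board blank 1 of 4 from below (green): rigid plate 108 (x) x 80 mm (y), 4 mm thick, 0.064 kg, loose, origin at centre of underside, 14 mm above the cassette's. Flush with the side wall it is at y = +17 mm, x -6 mm in the cassette, same yaw; starts 9 to 29 mm short of that towards -y. Front plate and rear block leave it 3 mm play at each end.
- blank1: Board blank 2 of 4 from below (copper brown): rigid plate 108 (x) x 80 mm (y), 4 mm thick, 0.064 kg, loose, origin at centre of underside, 18 mm above the cassette's. Flush with the side wall it is at y = +17 mm, x -6 mm in the cassette, same yaw; starts 9 to 29 mm short of that towards -y. Front plate and rear block leave it 3 mm play at each end.
- blank2: Board blank 3 of 4 from below (green): rigid plate 108 (x) x 80 mm (y), 4 mm thick, 0.064 kg, loose, origin at centre of underside, 22 mm above the cassette's. Flush with the side wall it is at y = +17 mm, x -6 mm in the cassette, same yaw; starts 9 to 29 mm short of that towards -y. Front plate and rear block leave it 3 mm play at each end.
- blank3: Board blank 4 of 4 from below (copper brown): rigid plate 108 (x) x 80 mm (y), 4 mm thick, 0.064 kg, loose, origin at centre of underside, 26 mm above the cassette's. Flush with the side wall it is at y = +17 mm, x -6 mm in the cassette, same yaw; starts 9 to 29 mm short of that towards -y. Front plate and rear block leave it 3 mm play at each end.
- case: Bystander, leave alone: blue plastic case 104 x 124 x 74 mm, origin at centre of underside.
- pliers: Bystander, leave alone: pliers with orange handles, 150 mm long along x, lying flat; origin beneath the joint.
- screwdriver: Bystander, leave alone: screwdriver lying along its x.
- jar: Bystander, leave alone: small jar 54 mm diameter, 55 mm high; origin at centre of underside.
- carton: Bystander, leave alone: cardboard carton 90 x 130 x 60 mm; origin at centre of underside.
- spool: Bystander, leave alone: yellow ring-shaped spool 56 mm diameter, 18 mm high, lying on top of the feeder's machine head; origin at centre of underside.
Mind the look-alikes: they are no part of the job. What is shaped like the cassette but grey or pink is not meant.

How it is judged (in metres and radians):
On the way, in this order (a step that is already met when the one before it is completed fails the run):
1. all four blanks are flush against the cassette's side wall (y of blank0 in the frame of cassette between 0.013 and 0.021 m and z of blank0 in the frame of cassette between 0.011 and 0.017 m and angle between the x axis of each of blank0, blank1, blank2, blank3 and the x axis of cassette, either way round below 0.035 rad and y of blank1 in the frame of cassette between 0.013 and 0.021 m and z of blank1 in the frame of cassette between 0.015 and 0.021 m and y of blank2 in the frame of cassette between 0.013 and 0.021 m and z of blank2 in the frame of cassette between 0.019 and 0.025 m and y of blank3 in the frame of cassette between 0.013 and 0.021 m and z of blank3 in the frame of cassette between 0.023 and 0.029 m), for 0.2 s.
2. the cassette is fully home on the pegs (x of cassette in the frame of feeder between -0.0025 and 0.003 m and y of cassette in the frame of feeder between -0.003 and 0.003 m and z of cassette in the frame of feeder between 0.009 and 0.015 m and angle between the x axis of cassette and the x axis of feeder, either way round below 0.03 rad and angle between cassette's own z axis and vertical below 0.05 rad), for 0.2 s.
At the end, for the whole second after the job is handed in: The cassette is fully home on both pegs: within 2.5 mm of its docked place along the pegs, 3 mm across and in height, 0.03 rad in yaw, lying flat; each blank lies in its layer of the stack within 4 mm of flush against the cassette's side wall and within 0.035 rad of square to it; all at rest (all of step 1 and all of step 2 and linear speed of each of cassette, blank0, blank1, blank2, blank3 below 0.02 m/s); the robot touches nothing.
It fails at once if a bystander is moved by more than 30 mm (distance of any of case, pliers, screwdriver, jar, carton, spool from where it was at the start of the episode above 0.03 m).
It also fails if it takes over 54 s, if anything falls off the work surface, if the arm or the gripper's body presses on something with over 40 N, if the wrist force passes 120 N, or if a joint passes its speed limit or range.

## Working session

There is one attempt and no reset: what is moved stays moved. The work goes in short steps, Python scripts to look and compute and a tool call to move; the robot and the scene stay as the last step left them, time stands still between calls to the robot, and variables do not carry over. Pictures are saved under pics/ and viewed, about 8 in all and at most 12, crops included, and the job is handed in when it is done.

Besides the shell and the picture viewer there is one more tool, called after ">>>" as name(argument=value, ...) on one line, values as JSON. apply_moves: Moves the arm, as the interface text tells. Its arguments: {"type":"object","properties":{"deltas":{"type":"array","items":{"type":"object","properties":{"x":{"type":"number"},"y":{"type":"number"},"z":{"type":"number"},"turn":{"type":"number"}}}},"claw":{"type":"number"},"newtons":{"type":"number"}},"required":["deltas"]}

```bash
ls; mkdir -p pics; python3 - <<'E'
from rig import *
import cv2,json
print(observe())
for n in("scene","top"):
    cv2.imwrite(f"pics/{n}0.png",grab_frame(n)); c=camera_info(n); print(n,c)
E
```

```text
pics
{'time_s': 0.0, 'joints': array([-1.4425934 ,  0.43525495,  0.02498956,  1.57411214, -0.01157408,
        1.13398688, -0.07508443]), 'qd': array([ 0.00155825,  0.00236598,  0.00016846,  0.00125169,  0.00036008,
       -0.00015251, -0.0015397 ]), 'joint_torque': array([-2.38453822e-04, -6.70477724e+01,  1.02510095e+00, -3.16203690e+01,
        1.56477647e-02,  1.28488796e-02, -2.61664312e-06]), 'ee_pos': array([142.96528863, 608.19155726, 403.90026353]), 'tcp_rot': array([ 0.7029726 , -0.08144379,  0.08143753, -0.7018293 ]), 'force': array([-0.05872631,  0.04724747,  0.32429488]), 'wrist_torque': array([-0.00149478,  0.01479045, -0.0109409 ]), 'finger_gap': 85.19466927883484}
scene {'fx': 398.5485113016949, 'fy': 398.5485113016949, 'cx': 280.33988025011394, 'cy': 209.04946473445662, 'view': array([[ 7.29556521e-01,  6.83905925e-01,  4.46857585e-03,
        -4.04192143e+02],
       [ 4.17875596e-01, -4.40577360e-01, -7.94526007e-01,
        -2.13517830e+02],
       [-5.41412290e-01,  5.81518939e-01, -6.07213682e-01,
         1.50790347e+03],
       [ 0.00000000e+00,  0.00000000e+00,  0.00000000e+00,
         1.00000000e+00]])}
top {'fx': 540.3869356147125, 'fy': 540.3869356147125, 'cx': 284.4568657957092, 'cy': 209.2628291326754, 'view': array([[-2.11837647e-02, -9.99637028e-01, -1.66451193e-02,
        -7.57358579e+00],
       [-9.87054898e-01,  2.35587222e-02, -1.58643044e-01,
         5.83252363e+02],
       [ 1.58977599e-01,  1.30689896e-02, -9.87195687e-01,
         1.17760505e+03],
       [ 0.00000000e+00,  0.00000000e+00,  0.00000000e+00,
         1.00000000e+00]])}
```

View pics/scene0.png

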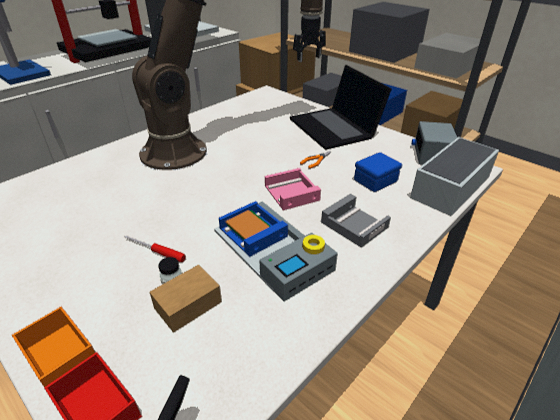

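View pics/top0.png

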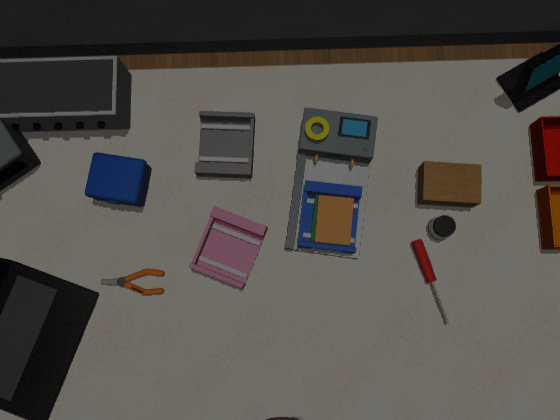

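The scene view shows the pink tray (292,188), the grey tray (355,220), the blue cassette (253,226) and the blue case (378,170). In the top view these are pink (229,247), grey (226,144), blue cassette (333,217) and blue case (118,180). The cassette meant is the blue one on the feeder deck at (333,217) with blanks in it, and I'll confirm that in a crop.

```bash
cat > h.py <<'E'
import numpy as np,cv2
from rig import *
def ray(n,u,v,z):
    c=camera_info(n);V=np.array(c["view"]);R=V[:3,:3];o=-R.T@V[:3,3]
    d=R.T@np.array([(u-c["cx"])/c["fx"],(v-c["cy"])/c["fy"],1]);return o+d*(z-o[2])/d[2]
def proj(n,p):
    c=camera_info(n);V=np.array(c["view"]);q=V[:3,:3]@np.array(p)+V[:3,3];return np.array([c["fx"]*q[0]/q[2]+c["cx"],c["fy"]*q[1]/q[2]+c["cy"]])
def crop(im,u0,u1,v0,v1,k,fn):
    o=cv2.resize(im[v0:v1,u0:u1],None,fx=k,fy=k,interpolation=cv2.INTER_CUBIC)
    for u in range(-(-u0//10)*10,u1,10): cv2.putText(o,str(u),((u-u0)*k,8),0,.3,(255,255,255));cv2.line(o,((u-u0)*k,10),((u-u0)*k,14),(255,255,255))
    for v in range(-(-v0//10)*10,v1,10): cv2.putText(o,str(v),(0,(v-v0)*k+4),0,.3,(255,255,255));cv2.line(o,(20,(v-v0)*k),(24,(v-v0)*k),(255,255,255))
    cv2.imwrite(fn,o)
E
python3 - <<'E'
from h import *
im=cv2.imread("pics/top0.png");crop(cv2.convertScaleAbs(im,alpha=1.5),275,395,145,263,5,"pics/c1.png")
hsv=cv2.cvtColor(im,cv2.COLOR_BGR2HSV)
roi=np.zeros(im.shape[:2],np.uint8);roi[100:263,280:385]=255
for n,lo,hi in(("blue",(105,150,40),(125,255,255)),("copper",(8,120,80),(20,255,255)),("green",(40,80,20),(85,255,255)),("brass",(18,80,80),(30,255,255))):
    m=cv2.inRange(hsv,lo,hi)&roi
    for c in cv2.findContours(m,0,2)[0]:
        if cv2.contourArea(c)>8: print(n,cv2.contourArea(c),cv2.boundingRect(c),cv2.minAreaRect(c),cv2.boxPoints(cv2.minAreaRect(c)).round(1).tolist())
E
```

```text
blue 97.0 (351, 209, 7, 29) ((354.1970520019531, 222.938232421875), (4.5250935554504395, 28.224313735961914), 4.398705005645752) [[350.8999938964844, 236.8000030517578], [353.0, 208.6999969482422], [357.5, 209.0], [355.3999938964844, 237.1999969482422]]
blue 1116.5 (298, 181, 64, 71) ((329.8231506347656, 216.09146118164062), (57.53482437133789, 65.59632110595703), 6.340191841125488) [[297.6000061035156, 245.5], [304.8999938964844, 180.3000030517578], [362.0, 186.6999969482422], [354.79998779296875, 251.89999389648438]]
copper 1557.0 (315, 195, 39, 50) ((333.9368896484375, 219.7150421142578), (35.04033279418945, 46.96459197998047), 5.04245138168335) [[314.3999938964844, 241.60000610351562], [318.5, 194.8000030517578], [353.5, 197.89999389648438], [349.29998779296875, 244.60000610351562]]
green 122.0 (311, 194, 8, 48) ((314.54229736328125, 217.50482177734375), (3.974130630493164, 47.26376724243164), 6.519801616668701) [[309.8999938964844, 240.8000030517578], [315.29998779296875, 193.8000030517578], [319.20001220703125, 194.3000030517578], [313.79998779296875, 241.1999969482422]]
brass 10.0 (351, 160, 3, 7) ((352.0, 163.0), (6.0, 2.0), 90.0) [[351.0, 160.0], [353.0, 160.0], [353.0, 166.0], [351.0, 166.0]]
brass 10.5 (315, 155, 3, 8) ((316.0, 158.5), (2.0, 7.0), 0.0) [[315.0, 162.0], [315.0, 155.0], [317.0, 155.0], [317.0, 162.0]]
brass 424.0 (305, 116, 25, 24) ((317.0, 127.50000762939453), (23.33452033996582, 23.33452033996582), 45.0) [[300.5, 127.5], [317.0, 111.0], [333.5, 127.5], [317.0, 144.0]]
```

View pics/c1.png

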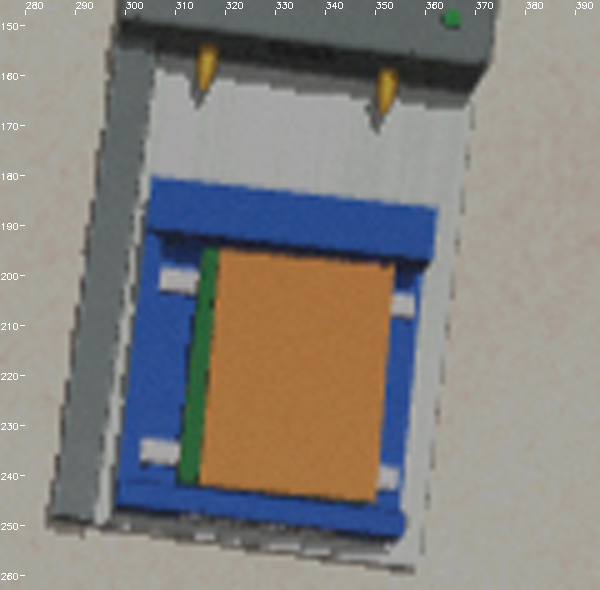

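The crop confirms it: a blue cassette on the deck with a green and copper stack, pegs at (316,158) and (352,163), and the rail on its left. Next I'll work out the poses.

```bash
python3 - <<'E'
from h import *
C=lambda x,y:(275+x/5,145+y/5)
def P(n,x,y,z):
    p=ray("top",*C(x,y),z);print(n,p[:2].round(1));return p[:2]
a=P("railA",156,60,34);b=P("railB",98,523,34);d=a-b;th=np.arctan2(d[1],d[0])
print("rail yaw",np.degrees(th))
h1=P("headL",118,20,65);h2=P("headR",478,65,65);e=h1-h2;print("head yaw",np.degrees(np.arctan2(-e[0],e[1])),np.hypot(*e))
p1=P("pegtip+",203,88,34);p2=P("pegtip-",384,112,34);print(np.hypot(*(p1-p2)))
r1=P("rear+",150,178,56);r2=P("rear-",437,207,56);f1=P("front+",116,505,52);f2=P("front-",403,538,52)
for n,q in(("rear",r1-r2),("front",f1-f2)):print(n,np.degrees(np.arctan2(-q[0],q[1])),np.hypot(*q))
q=r1+r2-f1-f2;yc=np.arctan2(q[1],q[0]);print("cass yaw",np.degrees(yc),np.hypot(*q)/2)
cc=(r1+r2+f1+f2)/4;print("cass",cc)
ux=np.array([np.cos(th),np.sin(th)]);uy=np.array([-ux[1],ux[0]])
fo=(h1+h2)/2-75*ux; off=(b-fo)@uy-66; fo+=off*uy; print("feeder",fo,"off",off,"cass in feeder",(cc-fo)@ux,(cc-fo)@uy)
fp=(p1+p2)/2-55*ux;print("feeder via pegs",fp)
print("camera top",ray("top",280,200,1e-9))
cp=[P("b3",*k,42) for k in((218,247),(393,264),(375,502),(198,484))]
cx=np.array([np.cos(yc),np.sin(yc)]);cy=np.array([-cx[1],cx[0]])
for k in cp: print((k-cc)@cx,(k-cc)@cy)
for n,k in(("gA",(203,250)),("gB",(180,485))):
  p=P(n,*k,38);print((p-cc)@cx,(p-cc)@cy)
E
```

```text
railA [706.7 -73.7]
railB [492.1 -41.5]
rail yaw -8.516417270366155
headL [717.7 -56. ]
headR [ 692.6 -218. ]
head yaw -8.825734130257484 163.94938243342105
pegtip+ [692.8 -95.1]
pegtip- [ 679.3 -178.3]
84.36322184201421
rear+ [646.  -68.8]
rear- [ 629.5 -197.9]
front+ [498.4 -49.7]
front- [ 480.8 -176.7]
rear -7.317255953968613 130.15948027470995
front -7.87666051115507 128.27706072770118
cass yaw -7.73007326913564 149.52574263937305
cass [ 563.66888605 -123.24593608]
feeder [ 630.5100107  -128.97877524] off -3.127923576989488 cass in feeder -66.95309115921982 -4.229063013470574
feeder via pegs [ 631.62707508 -128.54934214]
camera top [ 6.12801638e+02 -1.00439185e+01  9.99989425e-10]
b3 [616.1 -99.3]
b3 [ 606.3 -178.6]
b3 [ 498. -166.]
b3 [507.9 -86.9]
48.76098006338837 30.83251567022932
49.71362531037658 -49.100904164052714
-59.31982603024269 -51.22215044034323
-60.13781854593748 28.536970619956936
gA [615.7 -92.6]
47.386659582914724 37.40223627017038
gB [508.  -78.9]
-61.08326747186988 36.44762743024279
```

```bash
cat >> h.py <<'E'
from scipy.spatial.transform import Rotation as Ro
F=np.array([631.,-128.8]);FY=np.radians(-8.6)
def f2w(x,y,yaw=FY,o=F): return o+np.array([np.cos(yaw)*x-np.sin(yaw)*y,np.sin(yaw)*x+np.cos(yaw)*y])
def w2f(p): d=np.array(p)[:2]-F;c,s=np.cos(FY),np.sin(FY);return np.array([c*d[0]+s*d[1],-s*d[0]+c*d[1]])
def plan(tipxyz,zyaw=None):
    "tip target in world mm; zyaw = wanted heading of tool z (rad, mod pi)"
    s=observe();R=Ro.from_quat(s["tcp_rot"]).as_matrix();d=R.T@(np.array(tipxyz)-(s["ee_pos"]+R[:,1]*173))
    t=None
    if zyaw is not None:
        z0=np.arctan2(R[1,2],R[0,2]);t=(zyaw-z0+np.pi/2)%np.pi-np.pi/2
        t=-np.degrees(t) # tool y is down
    print("delta units",(d/30).round(3),"turn",t)
def stat():
    s=observe();R=Ro.from_quat(s["tcp_rot"]).as_matrix();tip=s["ee_pos"]+R[:,1]*173
    print("t",round(s["time_s"],2),"tip",tip.round(1),"feeder",w2f(tip).round(1),"zhead",np.degrees(np.arctan2(R[1,2],R[0,2])).round(2),"xhead",np.degrees(np.arctan2(R[1,0],R[0,0])).round(2),"down",R[:,1].round(3),"F",s["force"].round(1),"gap",round(s["finger_gap"],1),"j",s["joints"].round(2))
E
python3 - <<'E'
from h import *
stat()
# cassette frame start point
C=np.array([563.7,-123.2]);cy=np.radians(-7.9)
p=f2w(-6,-82,cy,C);print(p,w2f(p))
plan([*p,130],FY); plan([*p,231],FY)
E
```

```text
t 0.1 tip [142.9 608.  231. ] feeder [-592.8  655.5] zhead 76.77 xhead -13.23 down [-0.    -0.001 -1.   ] F [ 0.2 -0.6 -0.1] gap 85.1 j [-1.44  0.44  0.02  1.57 -0.01  1.13 -0.08]
[ 546.48649045 -203.59710871] [-72.37846052 -86.5938752 ]
delta units [ 19.286   3.402 -23.251] turn 85.37084136919256
delta units [ 19.287   0.035 -23.256] turn 85.37084136919256
```

>>> apply_moves(deltas=[{"x":19.3,"y":0,"z":-23.25,"turn":85},{"x":19.3,"y":0,"z":-23.25,"turn":85},{"x":19.3,"y":0,"z":-23.25,"turn":85},{"x":19.3,"y":0,"z":-23.25,"turn":85},{"x":19.3,"y":0,"z":-23.25,"turn":85},{"x":19.3,"y":0,"z":-23.25,"turn":85},{"x":19.3,"y":0,"z":-23.25,"turn":85},{"x":19.3,"y":0,"z":-23.25,"turn":85}], claw=180, newtons=60)

```text
time_s: 0.77
ee_pos: [291.9, 307.9, 404.7]
tcp_rot: [0.576, -0.41, 0.41, -0.576]
force: [1.6, 0.6, 1.0]
finger_gap: 25.1
```

```bash
python3 - <<'E'
from h import *
stat();plan([546.5,-203.6,180],FY)
E
```

```text
t 0.77 tip [291.8 307.8 231.7] feeder [-400.7  380.9] zhead 19.13 xhead -70.87 down [-0.    -0.001 -1.   ] F [1.6 0.6 1. ] gap 25.1 j [-1.22  0.1   0.31  2.05 -0.03  1.   -0.56]
delta units [18.885  1.737  2.435] turn 27.731305592784377
```

>>> apply_moves(deltas=[{"x":18.9,"y":1.7,"z":2.43,"turn":27.7},{"x":18.9,"y":1.7,"z":2.43,"turn":27.7},{"x":18.9,"y":1.7,"z":2.43,"turn":27.7},{"x":18.9,"y":1.7,"z":2.43,"turn":27.7},{"x":18.9,"y":1.7,"z":2.43,"turn":27.7},{"x":18.9,"y":1.7,"z":2.43,"turn":27.7},{"x":18.9,"y":1.7,"z":2.43,"turn":27.7},{"x":18.9,"y":1.7,"z":2.43,"turn":27.7}])

```text
time_s: 1.43
ee_pos: [439.3, 10.6, 375.4]
tcp_rot: [0.461, -0.536, 0.536, -0.461]
force: [1.6, 1.4, -0.1]
finger_gap: 25.3
```

```bash
python3 - <<'E'
from h import *
stat();plan([546.5,-203.6,70],FY)
E
```

```text
t 1.43 tip [439.3  10.5 202.4] feeder [-210.4  109.1] zhead -8.54 xhead -98.54 down [ 0.    -0.001 -1.   ] F [ 1.6  1.4 -0.1] gap 25.3 j [-0.72  0.17  0.67  2.08 -0.13  0.93 -0.13]
delta units [6.526 4.418 4.592] turn 0.06187544967033789
```

>>> apply_moves(deltas=[{"x":6.53,"y":2.7,"z":4.6},{"x":6.53,"y":2.7,"z":4.6},{"x":6.53,"y":2.7,"z":4.6},{"x":6.53,"y":2.7,"z":4.6},{"x":6.53,"y":2.7,"z":4.6},{"x":6.53,"y":2.7,"z":4.6},{"x":6.53,"y":4.4,"z":4.6},{"x":6.53,"y":4.4,"z":4.6}])

```text
$.deltas[0]: bad value
```

```bash
python3 - <<'E'
from h import *
stat();plan([546.5,-203.6,40],FY)
im=grab_frame("top");cv2.imwrite("pics/top1.png",im);im2=grab_frame("scene");cv2.imwrite("pics/s1.png",im2)
crop(cv2.convertScaleAbs(im2,alpha=1.2),205,325,180,280,6,"pics/s1c.png")
E
```

```text
t 1.43 tip [439.3  10.5 202.4] feeder [-210.4  109.1] zhead -8.54 xhead -98.54 down [ 0.    -0.001 -1.   ] F [ 1.6  1.4 -0.1] gap 25.3 j [-0.72  0.17  0.67  2.08 -0.13  0.93 -0.13]
delta units [6.525 5.418 4.592] turn 0.06187544967033789
```

View pics/s1c.png

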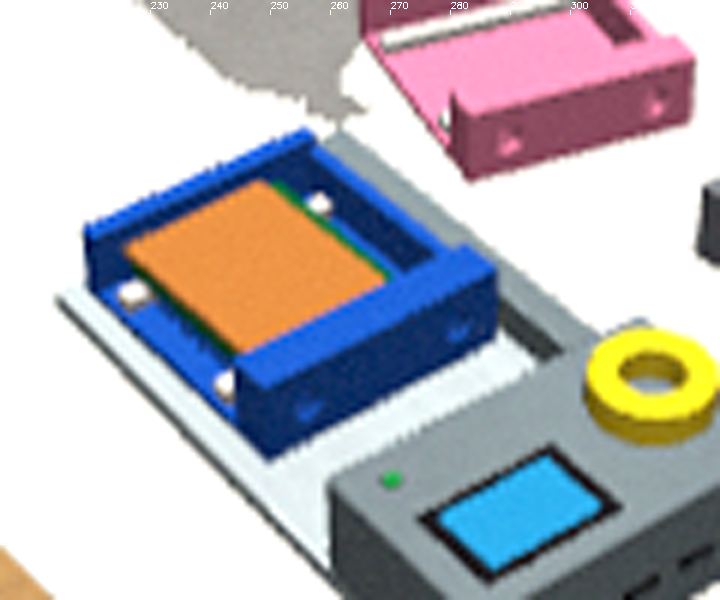

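The image shows the cassette and stack untouched; the arm wasn't there because the call was refused. I'll retry with an explicit turn.

>>> apply_moves(deltas=[{"x":6.53,"y":2.7,"z":4.6,"turn":0},{"x":6.53,"y":2.7,"z":4.6,"turn":0},{"x":6.53,"y":2.7,"z":4.6,"turn":0},{"x":6.53,"y":2.7,"z":4.6,"turn":0},{"x":6.53,"y":2.7,"z":4.6,"turn":0},{"x":6.53,"y":2.7,"z":4.6,"turn":0},{"x":6.53,"y":4.4,"z":4.6,"turn":0},{"x":6.53,"y":4.4,"z":4.6,"turn":0}])

```text
time_s: 2.2
ee_pos: [545.4, -211.3, 240.3]
tcp_rot: [0.46, -0.538, 0.539, -0.456]
force: [-0.6, 1.2, 0.2]
finger_gap: 25.1
```

```bash
python3 - <<'E'
from h import *
stat();plan([546.5,-203.6,40],FY);plan([546.5,-203.6,21],FY)
E
```

```text
t 2.2 tip [ 544.9 -212.    67.3] feeder [-72.7 -95.1] zhead -9.27 xhead -99.27 down [-0.003 -0.004 -1.   ] F [-0.6  1.2  0.2] gap 25.1 j [-0.12  0.61  0.58  1.88 -0.45  0.79  0.54]
delta units [-0.289  0.909  0.009] turn -0.6737087579764226
delta units [-0.292  1.542  0.011] turn -0.6737087579764226
```

>>> apply_moves(deltas=[{"x":-0.29,"y":0.9,"z":0.01,"turn":-0.6},{"x":-0.29,"y":0.9,"z":0.01,"turn":-0.6},{"x":-0.29,"y":1.3,"z":0.01,"turn":-0.6},{"x":-0.29,"y":1.45,"z":0.01,"turn":-0.6},{"x":-0.29,"y":1.5,"z":0.01,"turn":-0.6},{"x":-0.29,"y":1.5,"z":0.01,"turn":-0.6}])

```text
time_s: 2.7
ee_pos: [547.2, -202.9, 196.1]
tcp_rot: [0.462, -0.536, 0.537, -0.459]
force: [-0.4, 0.6, -0.5]
finger_gap: 25.2
```

```bash
python3 - <<'E'
from h import *
stat()
im2=grab_frame("scene");im=grab_frame("top")
a=cv2.resize(im2[180:280,205:315],None,fx=5,fy=5,interpolation=2);b=cv2.convertScaleAbs(cv2.resize(im[170:270,290:400],None,fx=5,fy=5,interpolation=2),alpha=1.6)
cv2.imwrite("pics/c2.png",cv2.resize(np.vstack([a,b]),(440,800))[:, :] if 0 else cv2.resize(np.hstack([a,b]),(800,364)))
E
```

```text
t 2.7 tip [ 546.9 -203.6   23.1] feeder [-71.9 -86.5] zhead -8.66 xhead -98.66 down [-0.001 -0.004 -1.   ] F [-0.4  0.6 -0.5] gap 25.2 j [-0.1   0.67  0.53  1.91 -0.5   0.7   0.57]
```

View pics/c2.png

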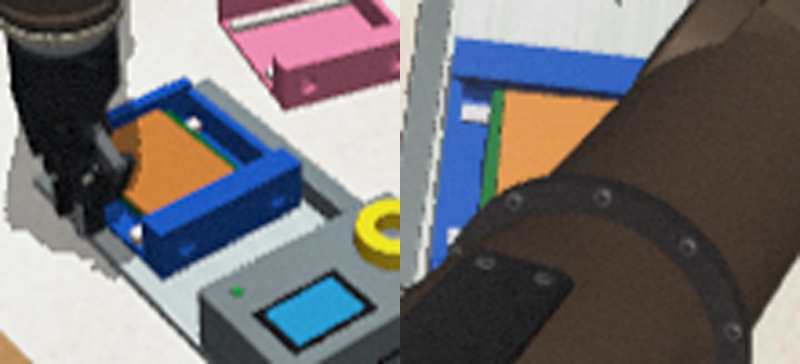

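>>> apply_moves(deltas=[{"x":-0.2,"y":0.07,"z":0,"turn":0},{"x":-0.4,"y":0.07,"z":0,"turn":0},{"x":-0.6,"y":0.07,"z":0,"turn":0},{"x":-0.75,"y":0.07,"z":0,"turn":0},{"x":-0.9,"y":0.07,"z":0,"turn":0},{"x":-1.05,"y":0.07,"z":0,"turn":0},{"x":-1.2,"y":0.07,"z":0,"turn":0},{"x":-1.3,"y":0.07,"z":0,"turn":0}])

```text
time_s: 3.47
ee_pos: [553.3, -164.2, 194.3]
tcp_rot: [0.462, -0.535, 0.538, -0.46]
force: [-0.4, -3.3, 1.5]
finger_gap: 25.0
```

```bash
python3 - <<'E'
from h import *
stat()
E
```

```text
t 3.47 tip [ 553.2 -165.    21.3] feeder [-71.5 -47.5] zhead -8.66 xhead -98.66 down [-0.001 -0.005 -1.   ] F [-0.4 -3.3  1.5] gap 25.0 j [-0.17  0.66  0.53  1.92 -0.51  0.69  0.52]
```

>>> apply_moves(deltas=[{"x":-0.08,"y":0,"z":0,"turn":0},{"x":-0.16,"y":0,"z":0,"turn":0},{"x":-0.23,"y":0,"z":0,"turn":0},{"x":-0.3,"y":0,"z":0,"turn":0},{"x":-0.36,"y":0,"z":0,"turn":0},{"x":-0.4,"y":0,"z":0,"turn":0}])

```text
time_s: 3.97
ee_pos: [555.0, -152.8, 194.3]
tcp_rot: [0.462, -0.535, 0.538, -0.459]
force: [-0.9, -5.6, 1.1]
finger_gap: 25.5
```

```bash
python3 - <<'E'
from h import *
stat()
E
```

```text
t 3.97 tip [ 554.9 -153.8   21.3] feeder [-71.5 -36.1] zhead -8.7 xhead -98.7 down [-0.001 -0.006 -1.   ] F [-0.9 -5.6  1.1] gap 25.5 j [-0.19  0.66  0.53  1.93 -0.51  0.69  0.5 ]
```

>>> apply_moves(deltas=[{"x":-0.06,"y":0,"z":0,"turn":0},{"x":-0.12,"y":0,"z":0,"turn":0},{"x":-0.18,"y":0,"z":0,"turn":0},{"x":-0.23,"y":0,"z":0,"turn":0},{"x":-0.27,"y":0,"z":0,"turn":0},{"x":-0.27,"y":0,"z":0,"turn":0}])

```text
time_s: 4.47
ee_pos: [555.5, -146.4, 194.3]
tcp_rot: [0.462, -0.535, 0.539, -0.458]
force: [-3.1, -8.0, 1.7]
finger_gap: 25.3
```

```bash
python3 - <<'E'
from h import *
stat()
im=grab_frame("scene");crop(im,205,325,180,280,6,"pics/c3.png")
E
```

```text
t 4.47 tip [ 555.2 -147.7   21.3] feeder [-72.1 -30.1] zhead -8.82 xhead -98.82 down [-0.001 -0.008 -1.   ] F [-3.1 -8.   1.7] gap 25.3 j [-0.21  0.66  0.54  1.93 -0.51  0.68  0.48]
```

View pics/c3.png

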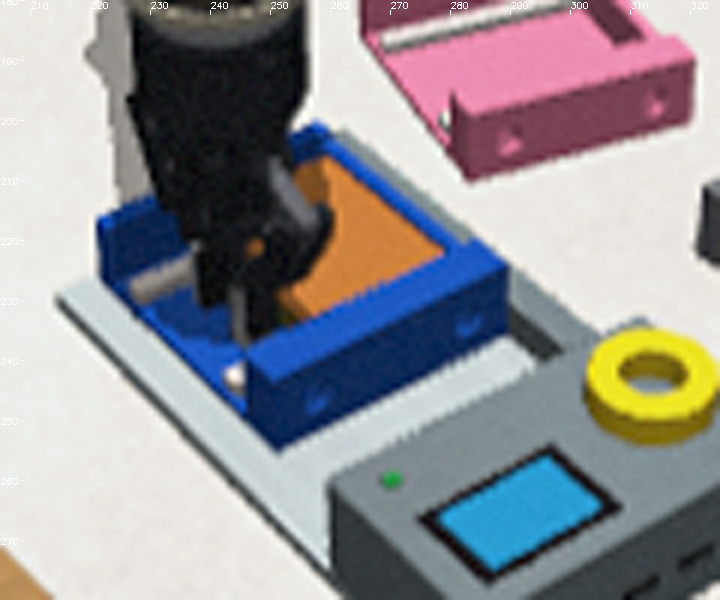

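The blanks look flush against the wall and the cassette has moved next to the rail. I'll press a bit harder to confirm that.

>>> apply_moves(deltas=[{"x":-0.1,"y":0,"z":0,"turn":0},{"x":-0.2,"y":0,"z":0,"turn":0},{"x":-0.28,"y":0,"z":0,"turn":0},{"x":-0.35,"y":0,"z":0,"turn":0},{"x":-0.35,"y":0,"z":0,"turn":0}])

```text
time_s: 4.93
ee_pos: [555.1, -143.9, 194.7]
tcp_rot: [0.463, -0.534, 0.544, -0.453]
force: [-5.6, -29.7, -1.9]
finger_gap: 25.2
```

```bash
python3 - <<'E'
from h import *
stat()
E
```

```text
t 4.93 tip [ 554.9 -147.2   21.8] feeder [-72.5 -29.6] zhead -9.27 xhead -99.27 down [-0.001 -0.019 -1.   ] F [ -5.6 -29.7  -1.9] gap 25.2 j [-0.22  0.66  0.55  1.94 -0.5   0.68  0.47]
```

>>> apply_moves(deltas=[{"x":0.5,"y":0,"z":0,"turn":0},{"x":1.2,"y":0,"z":0,"turn":0},{"x":1.5,"y":-0.5,"z":0,"turn":0},{"x":1.5,"y":-1.5,"z":0,"turn":0},{"x":1.0,"y":-2.5,"z":-1,"turn":0},{"x":0.5,"y":-3.5,"z":-2,"turn":0},{"x":0,"y":-3.5,"z":-3,"turn":0},{"x":-1,"y":-3.5,"z":-4,"turn":0}])

```text
time_s: 5.6
ee_pos: [440.6, -94.1, 300.3]
tcp_rot: [0.461, -0.534, 0.544, -0.453]
force: [-0.1, 1.1, -0.2]
finger_gap: 25.0
```

```bash
python3 - <<'E'
from h import *
stat();plan([*f2w(-182,0),100],FY+np.pi/2)
im=grab_frame("top");cv2.imwrite("pics/top3.png",im);a=cv2.convertScaleAbs(im,alpha=1.6)
crop(a,285,385,145,263,5,"pics/c4.png")
E
```

```text
t 5.6 tip [440.8 -97.3 127.4] feeder [-192.8    2.7] zhead -9.41 xhead -99.42 down [ 0.001 -0.018 -1.   ] F [-0.1  1.1 -0.2] gap 25.0 j [-0.48  0.33  0.72  2.15 -0.29  0.75  0.26]
delta units [0.07  0.915 0.357] turn 89.18648854109078
```

View pics/c4.png

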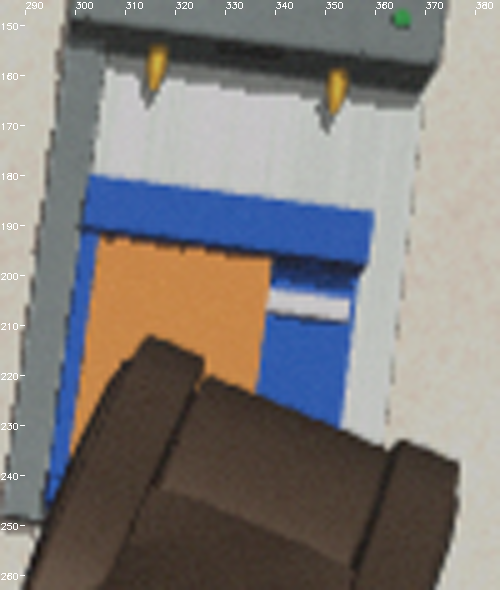

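The stack is flush with the wall and square, and the cassette is against the rail. Next comes docking.

>>> apply_moves(deltas=[{"x":0,"y":0,"z":0.2,"turn":89},{"x":0,"y":0,"z":0.2,"turn":89},{"x":0,"y":0,"z":0.2,"turn":89},{"x":0,"y":0,"z":0.2,"turn":89},{"x":0,"y":0,"z":0.2,"turn":89},{"x":0,"y":0,"z":0.2,"turn":89},{"x":0,"y":0,"z":0.2,"turn":89},{"x":0,"y":0,"z":0.2,"turn":89}], claw=75)

```text
time_s: 6.32
ee_pos: [442.0, -86.2, 297.6]
tcp_rot: [0.146, -0.688, 0.697, -0.138]
force: [0.7, -0.3, -0.2]
finger_gap: 60.2
```

```bash
python3 - <<'E'
from h import *
stat();plan([*f2w(-182,0),40],FY+np.pi/2)
E
```

```text
t 6.32 tip [440.6 -88.7 124.6] feeder [-194.2   11.2] zhead -66.84 xhead -156.85 down [-0.008 -0.015 -1.   ] F [ 0.7 -0.3 -0.2] gap 60.2 j [-0.68  0.42  1.    2.16 -0.48  0.8  -0.54]
delta units [-0.187  2.824  0.503] turn 31.759426397486774
```

>>> apply_moves(deltas=[{"x":-0.19,"y":0,"z":0.5,"turn":31.8},{"x":-0.19,"y":0,"z":0.5,"turn":31.8},{"x":-0.19,"y":0,"z":0.5,"turn":31.8},{"x":-0.19,"y":0.5,"z":0.5,"turn":31.8},{"x":-0.19,"y":1.5,"z":0.5,"turn":31.8},{"x":-0.19,"y":2.5,"z":0.5,"turn":31.8},{"x":-0.19,"y":2.8,"z":0.5,"turn":31.8},{"x":-0.19,"y":2.8,"z":0.5,"turn":31.8}])

```text
time_s: 6.98
ee_pos: [451.7, -98.3, 212.0]
tcp_rot: [-0.049, -0.7, 0.71, 0.057]
force: [-0.2, 0.3, 1.4]
finger_gap: 60.4
```

```bash
python3 - <<'E'
from h import *
stat();plan([*f2w(-170,0),23],FY+np.pi/2)
E
```

```text
t 6.98 tip [ 449.6 -100.6   39.1] feeder [-183.5    0.7] zhead -98.6 xhead 171.4 down [-0.012 -0.013 -1.   ] F [-0.2  0.3  1.4] gap 60.4 j [-0.57  0.64  0.95  2.21 -0.8   0.71 -0.78]
delta units [-0.457  0.531  0.017] turn 0.0049317033056058
```

>>> apply_moves(deltas=[{"x":-0.2,"y":0.5,"z":0.02,"turn":0},{"x":-0.4,"y":0.73,"z":0.02,"turn":0},{"x":-0.6,"y":0.73,"z":0.02,"turn":0},{"x":-0.8,"y":0.73,"z":0.02,"turn":0},{"x":-0.95,"y":0.73,"z":0.02,"turn":0},{"x":-1.1,"y":0.73,"z":0.02,"turn":0},{"x":-1.25,"y":0.73,"z":0.02,"turn":0},{"x":-1.4,"y":0.73,"z":0.02,"turn":0}])

```text
time_s: 7.65
ee_pos: [490.5, -106.2, 190.2]
tcp_rot: [-0.048, -0.7, 0.71, 0.059]
force: [-13.8, -1.1, 9.2]
finger_gap: 60.4
```

```bash
python3 - <<'E'
from h import *
stat();plan([*f2w(-100,0),17],FY+np.pi/2)
E
```

```text
t 7.65 tip [ 487.6 -108.4   17.2] feeder [-144.9   -1.2] zhead -98.73 xhead 171.26 down [-0.017 -0.012 -1.   ] F [-13.8  -1.1   9.2] gap 60.4 j [-0.51  0.72  0.89  2.12 -0.84  0.73 -0.77]
delta units [-1.495 -0.015 -0.045] turn -0.12976246149203916
```

>>> apply_moves(deltas=[{"x":-0.1,"y":-0.1,"z":-0.03,"turn":0},{"x":-0.25,"y":-0.1,"z":-0.03,"turn":0},{"x":-0.4,"y":-0.1,"z":-0.03,"turn":0},{"x":-0.55,"y":-0.1,"z":-0.03,"turn":0},{"x":-0.7,"y":-0.1,"z":-0.03,"turn":0},{"x":-0.85,"y":-0.1,"z":-0.03,"turn":0}])

```text
time_s: 8.15
ee_pos: [514.2, -109.4, 193.4]
tcp_rot: [-0.047, -0.701, 0.709, 0.061]
force: [-12.6, 0.8, 9.3]
finger_gap: 60.1
```

```bash
python3 - <<'E'
from h import *
stat();plan([*f2w(-90,0),20],FY+np.pi/2)
im=grab_frame("scene");crop(im,205,325,180,280,6,"pics/c5.png")
E
```

```text
t 8.15 tip [ 510.6 -111.3   20.5] feeder [-121.7   -0.7] zhead -98.79 xhead 171.2 down [-0.021 -0.011 -1.   ] F [-12.6   0.8   9.3] gap 60.1 j [-0.5   0.74  0.9   2.06 -0.83  0.77 -0.8 ]
delta units [-1.057 -0.005 -0.026] turn -0.1883618832641014
```

View pics/c5.png

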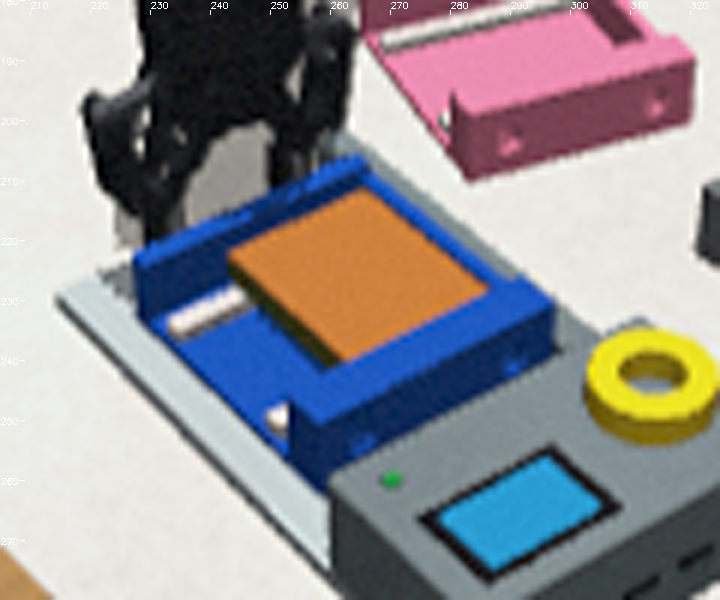

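The cassette is sliding straight and flat with the stack square, and has roughly 35 mm left to go.

>>> apply_moves(deltas=[{"x":-0.15,"y":0,"z":0,"turn":0},{"x":-0.3,"y":0,"z":0,"turn":0},{"x":-0.45,"y":0,"z":0,"turn":0},{"x":-0.6,"y":0,"z":0,"turn":0},{"x":-0.75,"y":0,"z":0,"turn":0},{"x":-0.88,"y":0,"z":0,"turn":0},{"x":-1.0,"y":0,"z":0,"turn":0}])

```text
time_s: 8.78
ee_pos: [544.1, -114.2, 193.4]
tcp_rot: [-0.047, -0.701, 0.709, 0.062]
force: [-11.2, 1.2, 9.9]
finger_gap: 60.2
```

```bash
python3 - <<'E'
from h import *
stat()
E
```

```text
t 8.78 tip [ 540.3 -116.    20.5] feeder [-91.6  -0.9] zhead -98.79 xhead 171.19 down [-0.022 -0.011 -1.   ] F [-11.2   1.2   9.9] gap 60.2 j [-0.48  0.78  0.9   1.99 -0.82  0.82 -0.83]
```

>>> apply_moves(deltas=[{"x":-0.08,"y":0,"z":0,"turn":0},{"x":-0.16,"y":0,"z":0,"turn":0},{"x":-0.24,"y":0,"z":0,"turn":0},{"x":-0.32,"y":0,"z":0,"turn":0},{"x":-0.4,"y":0,"z":0,"turn":0},{"x":-0.48,"y":0,"z":0,"turn":0},{"x":-0.48,"y":0,"z":0,"turn":0}])

```text
time_s: 9.37
ee_pos: [550.7, -115.8, 192.2]
tcp_rot: [-0.041, -0.703, 0.707, 0.069]
force: [-40.1, 8.5, 31.1]
finger_gap: 60.2
```

```bash
python3 - <<'E'
from h import *
stat()
E
```

```text
t 9.37 tip [ 543.8 -116.3   19.3] feeder [-88.1  -0.7] zhead -98.92 xhead 171.06 down [-0.04  -0.003 -0.999] F [-40.1   8.5  31.1] gap 60.2 j [-0.47  0.79  0.9   1.96 -0.81  0.85 -0.84]
```

```bash
python3 - <<'E'
from h import *
im=grab_frame("scene");crop(im,215,325,180,280,6,"pics/c6.png")
E
```

```text
(no output)
```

View pics/c6.png

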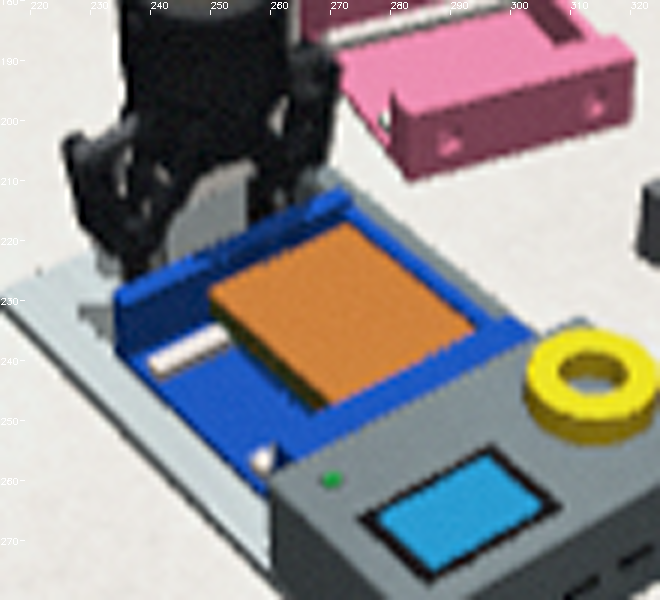

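It appears home and flush. I'll retreat and verify from above.

>>> apply_moves(deltas=[{"x":0.2,"y":0,"z":0,"turn":0},{"x":0.5,"y":0,"z":0,"turn":0},{"x":1.0,"y":0,"z":0,"turn":0},{"x":1.8,"y":-0.5,"z":0,"turn":0},{"x":2.6,"y":-1.5,"z":0,"turn":0},{"x":2.6,"y":-2.5,"z":-1,"turn":0},{"x":2.6,"y":-3.5,"z":-2,"turn":0},{"x":2.6,"y":-4,"z":-3,"turn":0}])

```text
time_s: 10.08
ee_pos: [493.7, -14.3, 317.8]
tcp_rot: [-0.044, -0.703, 0.707, 0.067]
force: [1.6, 0.3, -0.2]
finger_gap: 60.2
```

>>> apply_moves(deltas=[{"x":0,"y":-1,"z":-1.3,"turn":0},{"x":0,"y":-1,"z":-2.6,"turn":0},{"x":0,"y":-1,"z":-4,"turn":0},{"x":0,"y":-1,"z":-5,"turn":0},{"x":0,"y":-1,"z":-6,"turn":0},{"x":0,"y":-1,"z":-7,"turn":0}])

```text
time_s: 10.58
ee_pos: [528.3, 196.2, 346.9]
tcp_rot: [-0.044, -0.703, 0.706, 0.065]
force: [0.9, -0.4, 0.0]
finger_gap: 60.4
```

```bash
python3 - <<'E'
from h import *
stat()
im=grab_frame("top");cv2.imwrite("pics/top4.png",im);crop(cv2.convertScaleAbs(im,alpha=1.6),285,405,143,263,5,"pics/c7.png")
E
```

```text
t 10.58 tip [523.1 195.9 174. ] feeder [-155.2  304.9] zhead -98.89 xhead 171.1 down [-0.03  -0.002 -1.   ] F [ 0.9 -0.4  0. ] gap 60.4 j [-1.19  0.65  1.18  1.84 -0.66  1.15 -1.49]
```

View pics/c7.png

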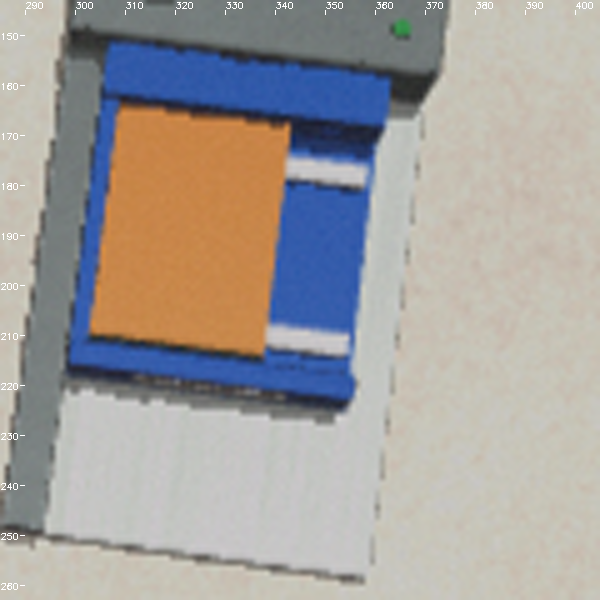

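The cassette sits at the machine head with the stack flush. Next I'll put numbers on it.

```bash
python3 - <<'E'
from h import *
def P(x,y,z): return w2f(ray("top",285+x/5,143+y/5,z))
g={"rear+":(108,42,56),"rear-":(390,77,56),"front+":(69,367,52),"front-":(353,401,52),"head+":(75,29,65),"head-":(440,75,65),"b ne":(119,102,42),"b se":(291,123,42),"b sw":(265,356,42),"b nw":(90,335,42)}
q={k:P(*v) for k,v in g.items()}
for k,v in q.items(): print(k,v.round(1))
f=q["front+"]-q["front-"];r=q["rear+"]-q["rear-"];b=(q["b ne"]+q["b se"]-q["b nw"]-q["b sw"])
print("yaw front,rear",np.degrees(np.arctan2(-f[0],f[1])),np.degrees(np.arctan2(-r[0],r[1])),"blank3",np.degrees(np.arctan2(b[1],b[0])),"c",sum(q[k] for k in("rear+","rear-","front+","front-"))/4,"b",sum(q[k] for k in q if k[0]=="b")/4)
E
```

```text
rear+ [74.  66.4]
rear- [ 73.6 -63. ]
front+ [-76.6  65.4]
front- [-75.8 -62.7]
head+ [75.7 81.9]
head- [ 74.9 -84.4]
b ne [50.2 58. ]
b se [ 50.2 -21.6]
b sw [-58.9 -22. ]
b nw [-59.4  57.8]
yaw front,rear 0.34300824667913316 -0.16852201702464462 blank3 0.1410072702449188 c [-1.21176294  1.50719756] b [-4.48518821 18.05343021]
```

The measured x is −1.2 mm with about 1 mm of uncertainty, against a tolerance of −2.5 mm. There's plenty of time, so I'll push once more to confirm it's hard against the head.

```bash
python3 - <<'E'
from h import *
plan([*f2w(-125,0),110],FY+np.pi/2);plan([*f2w(-115,0),24],FY+np.pi/2)
for z in(56,65): print(proj("top",[*f2w(75,0),z]))
E
```

```text
delta units [-1.07   2.118 10.388] turn 0.12332869165219605
delta units [-1.491  4.973 10.377] turn 0.12332869165219605
[335.54113741 154.47927399]
[335.84588104 153.45101173]
```

>>> apply_moves(deltas=[{"x":0,"y":1,"z":1.4,"turn":0},{"x":0,"y":1,"z":2.8,"turn":0},{"x":0,"y":1,"z":4.2,"turn":0},{"x":0,"y":1,"z":5.6,"turn":0},{"x":0,"y":1,"z":7,"turn":0},{"x":0,"y":1,"z":8.4,"turn":0},{"x":0,"y":1,"z":9.8,"turn":0},{"x":0,"y":1,"z":10.1,"turn":0}])

```text
time_s: 11.3
ee_pos: [482.4, -103.1, 319.1]
tcp_rot: [-0.045, -0.703, 0.707, 0.064]
force: [-0.4, -0.3, 0.6]
finger_gap: 60.2
```

```bash
python3 - <<'E'
from h import *
stat();plan([*f2w(-115,0),22],FY+np.pi/2)
E
```

```text
t 11.3 tip [ 477.9 -103.6  146.1] feeder [-155.2    2.1] zhead -98.83 xhead 171.16 down [-0.026 -0.003 -1.   ] F [-0.4 -0.3  0.6] gap 60.2 j [-0.7   0.54  1.15  2.04 -0.59  0.97 -0.96]
delta units [-1.443  4.103  0.036] turn -0.23286862254958846
```

>>> apply_moves(deltas=[{"x":0,"y":1.3,"z":0.04,"turn":0},{"x":0,"y":2.6,"z":0.04,"turn":0},{"x":0,"y":3.6,"z":0.04,"turn":0},{"x":-0.4,"y":4.0,"z":0.04,"turn":0},{"x":-0.8,"y":4.0,"z":0.04,"turn":0},{"x":-1.2,"y":4.0,"z":0.04,"turn":0},{"x":-1.6,"y":4.0,"z":0.04,"turn":0},{"x":-1.85,"y":4.0,"z":0.04,"turn":0}])

```text
time_s: 11.97
ee_pos: [536.0, -113.5, 198.2]
tcp_rot: [-0.046, -0.703, 0.707, 0.062]
force: [0.2, -0.6, -0.1]
finger_gap: 60.4
```

```bash
python3 - <<'E'
from h import *
stat()
E
```

```text
t 11.97 tip [ 532.1 -114.1   25.3] feeder [-100.    -0.3] zhead -98.78 xhead 171.21 down [-0.023 -0.004 -1.   ] F [ 0.2 -0.6 -0.1] gap 60.4 j [-0.49  0.76  0.9   2.   -0.82  0.82 -0.83]
```

Now slowly forward; contact is expected at a tip x of about −89.

>>> apply_moves(deltas=[{"x":-0.1,"y":0,"z":0,"turn":0},{"x":-0.2,"y":0,"z":0,"turn":0},{"x":-0.3,"y":0,"z":0,"turn":0},{"x":-0.4,"y":0,"z":0,"turn":0},{"x":-0.48,"y":0,"z":0,"turn":0},{"x":-0.56,"y":0,"z":0,"turn":0},{"x":-0.62,"y":0,"z":0,"turn":0},{"x":-0.62,"y":0,"z":0,"turn":0}])

```text
time_s: 12.63
ee_pos: [549.8, -116.1, 197.0]
tcp_rot: [-0.043, -0.704, 0.706, 0.066]
force: [-21.1, 4.3, 15.2]
finger_gap: 60.4
```

```bash
python3 - <<'E'
from h import *
stat()
E
```

```text
t 12.63 tip [ 544.  -116.    24.1] feeder [-87.9  -0.3] zhead -98.89 xhead 171.1 down [-0.033  0.001 -0.999] F [-21.1   4.3  15.2] gap 60.4 j [-0.47  0.78  0.9   1.96 -0.81  0.85 -0.84]
```

>>> apply_moves(deltas=[{"x":-0.12,"y":0,"z":0,"turn":0},{"x":-0.24,"y":0,"z":0,"turn":0},{"x":-0.34,"y":0,"z":0,"turn":0},{"x":-0.38,"y":0,"z":0,"turn":0}])

```text
time_s: 12.97
ee_pos: [552.8, -117.3, 195.4]
tcp_rot: [0.037, 0.706, -0.703, -0.074]
force: [-42.9, 9.7, 37.4]
finger_gap: 60.3
```

```bash
python3 - <<'E'
from h import *
stat()
E
```

```text
t 12.97 tip [ 543.8 -115.7   22.7] feeder [-88.2  -0.1] zhead -99.05 xhead 170.95 down [-0.052  0.009 -0.999] F [-42.9   9.7  37.4] gap 60.3 j [-0.47  0.79  0.9   1.95 -0.8   0.88 -0.85]
```

Force doubled with no advance, so this is a hard stop. I'll retreat and check.

>>> apply_moves(deltas=[{"x":0.2,"y":0,"z":0,"turn":0},{"x":0.5,"y":0,"z":0,"turn":0},{"x":1.0,"y":0,"z":0,"turn":0},{"x":1.8,"y":-0.5,"z":0,"turn":0},{"x":2.6,"y":-1.5,"z":0,"turn":0},{"x":2.6,"y":-2.5,"z":-1,"turn":0},{"x":2.6,"y":-3.5,"z":-2,"turn":0},{"x":2.6,"y":-4,"z":-3,"turn":0}])

```text
time_s: 13.63
ee_pos: [496.6, -17.2, 322.5]
tcp_rot: [0.039, 0.707, -0.703, -0.074]
force: [0.7, 0.5, 0.2]
finger_gap: 60.3
```

>>> apply_moves(deltas=[{"x":0,"y":-1,"z":-1.3,"turn":0},{"x":0,"y":-1,"z":-2.6,"turn":0},{"x":0,"y":-1,"z":-4,"turn":0},{"x":0,"y":-1,"z":-5,"turn":0},{"x":0,"y":-1,"z":-6,"turn":0},{"x":0,"y":-1,"z":-7,"turn":0},{"x":0,"y":-1,"z":-7,"turn":0}])

```text
time_s: 14.22
ee_pos: [531.9, 197.1, 352.1]
tcp_rot: [0.036, 0.708, -0.702, -0.07]
force: [0.1, 1.2, 0.0]
finger_gap: 60.1
```

```bash
python3 - <<'E'
from h import *
stat()
im=grab_frame("top");a=cv2.convertScaleAbs(im,alpha=1.6)
o=cv2.imread("pics/top4.png");print("diff region",cv2.absdiff(im,o)[143:263,285:380].mean(), cv2.absdiff(im,o)[143:263,285:380].max())
s=grab_frame("scene")
b=cv2.resize(s[195:280,215:325],None,fx=4,fy=4,interpolation=2);c=cv2.resize(a[143:228,290:375],None,fx=4,fy=4,interpolation=2)
cv2.imwrite("pics/c8.png",np.hstack([b,c]))
E
```

```text
t 14.22 tip [523.8 199.1 179.3] feeder [-155.   308.2] zhead -98.65 xhead 171.36 down [-0.047  0.011 -0.999] F [0.1 1.2 0. ] gap 60.1 j [-1.18  0.64  1.17  1.82 -0.66  1.18 -1.5 ]
diff region 1.1012280701754387 37
```

View pics/c8.png

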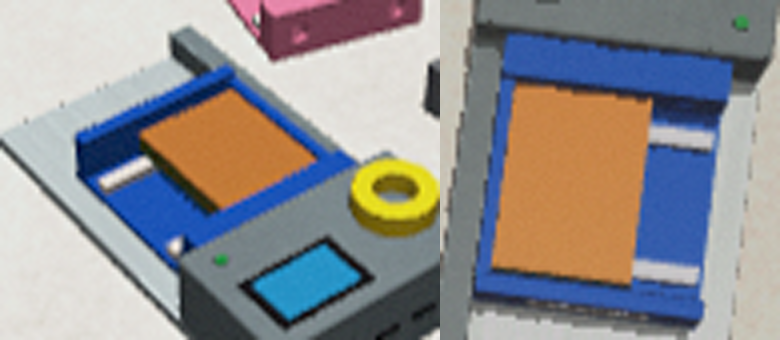

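The cassette is home and hasn't moved since the first push. The stack is aligned and flush, and the arm is clear.

```bash
python3 -c "
from rig import *
print(hand_in())"
```

```text
the job is handed in; nothing more can be done
None
```

I squared the four blanks against the cassette's side wall, pushed the cassette home on the pegs, and handed the job in at about 14 s of the 54 s allowed. The hand-in gave no verdict.

**What I did:** I put two part-closed fingers between the ribs and pushed the stack towards +y, up to about 30 N. That also brought the cassette against the rail. I then pushed on the front plate along the docking direction until it stopped. A second push gave the same stop: the force doubled to about 43 N and the tip did not advance.

**Last checks:**
- **Cassette position:** from the top camera after the first push, it was about −1.2 mm in x and +1.5 mm in y, with yaw within about 0.3°. A pixel comparison showed almost no change after the second push. The x tolerance is −2.5 mm and the camera is only good to about 2 mm, so the hard stop is the stronger evidence that it is home.
- **Blanks:** the top one was within about 1 mm of flush and 0.2° of square. The lower three were judged by eye, from the even stack edge in the pictures.
- **Bystanders:** the arm stayed clear of them; I did not measure their positions at the end.

One move call was refused for a missing "turn" value and cost no robot time.

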